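# Wedge a support rod tight in its bench clamp

## Robot

A 6-joint arm with a two-finger parallel gripper is mounted at the origin on the work surface. World frame = base frame: x ahead of the robot, y to its left, z up, the work surface at z = 0. Lengths are in mm, angles in rad, forces in N, time in s.
With the tool pointing down it reaches from about 350 to 850 mm from the base axis. Payload 8.1 kg.
Tool frame: the origin (TCP) lies midway between the tips of the shut fingers; the grasp point (between the pads) lies 19 mm behind it; z points along the fingers, y is the line along which they close (so a half turn about z gives the same grasp; the last joint's range is limited). The gripper opens to 93 mm and grips with 3 to 60 N. Pads are 15 mm wide; open, the fingers measure 128 mm over their backs; the gripper's body (75 mm by 188 mm) begins 65 mm behind the grasp point.
Start: joints at [-1.407, 0.13, 1.488, -0, 1.523, -0.085], TCP at [147.765, -581.524, 218.635] pointing down, gripper open.
Joint ranges: [-2.96, 2.96], [-0.89, 2.26], [0.02, 2.5], [-1.34, 4.48], [0, 2.73], [-2.66, 2.66]. Speed limits (rad/s): [2.39, 2.39, 2.79, 3.14, 3.14, 3.14].

## Interface

Orientations are given as a rotation vector (axis times angle).
In Python, from bench import sense, read_camera, hand_in gives the robot as it stands.
- The arm moves only by the tool move_arm, never from a script. Its argument "motion" is a list of rows, each a list of 5 numbers: the opening, from -1 (shut) to 1 (fully open), then the shift along the world's x, y, z in m, then the turn about the world's z in degrees. A call has exactly 8 rows; each row shifts and turns the commanded pose from where the row before left it; what a row does not reach is not made up. A row lasts 1/8 s, in which the tool goes at most 62.5 mm and 10.7 degrees, less where a joint would pass 70% of its speed; a pose out of reach is approached as far as the arm can. A call with a gripper value outside its range is refused whole. The fingers move at their own pace and stop on an object; "newtons" is the grip in N (left out, the last holds). Time passes only in rows, so rows that do not move let the fingers close, or fill a call up. It gives the time, the measured TCP pose, the force, the opening and the grip force at its end, in the units of the state.
- sense(): the state, without advancing time (a new reading comes with each control period).
- read_camera(name): name is "side" or "top" or "wrist"; returns a dict with "pixels" (480x640x3 uint8, red, green, blue), "z_map" (480x640 float32, mm along the optical axis (not along the pixel's ray), 0 where there is no reading), "mtx" (3x3 intrinsics, pixels), "k1" (the pictures are not rectified: a ray, as slopes to the right and down, at radius r is drawn at 1 + k1 r^2 times it, then the intrinsics apply), "view" (4x4, takes a point from world to camera coordinates); the wrist camera has in their place "tool_from_camera" (4x4, takes a point from camera to tool coordinates, whose origin is the TCP and whose axes are the flange's). Camera axes: x right, y up, looking along -z (the intrinsics and any distortion apply to the point x, -y, -z); pixel columns grow to the right and rows downward; lengths in mm; the calibration is good to about 2 mm. A picture is of the moment at which its call begins: read the wrist's pose just before it.
- hand_in(): hands the job in; it is judged then, once.
The state is a dict: "time": time; "qpos": joint angles; "joint_vel": joint speeds; "tau": joint torques, N m; "tool_pos": TCP position; "orientation": TCP orientation; "wrist_force": force on the tool from outside, world axes, zero at the start; "moment": the same for the moment, N m; "grip_width": finger opening in mm; "grasp_force": force on a finger pad.
Only numpy, scipy, OpenCV 4.12 (cv2) and the standard library are available. Lean on these libraries where they do the work, as an engineer would, in place of code of your own. Each camera call takes 0.05 s, during which the arm holds its last target. There are 200 camera calls.

## Task

Lock the loose steel support rod in the wedge clamp: take the wooden wedge from its holder, start it thin end down in the clamp's slot and let go of it, then take the rubber-footed tamper and tap or press the wedge down with it until it stops going down and the jaw grips the rod firmly. Be gentle: the clamp must never take more than 40 N from the tamper. Finally stand the tamper upright on the bench again, let go, and leave all other things where they are.

Things in the scene. Friction and masses are not known exactly. Their poses are not given: they have to be found in the camera images.
- slot (a point): Centre of the mouth of the clamp's slot, level with the cheek tops, 60 mm above the bench. x points from the fixed cheek to the sliding jaw and the rod, y along the slot, z up. The open mouth is about 11 mm wide in x (it differs by 0.5 mm), 35 mm in y between the side walls. Both cheeks slope inwards going down at 5 degrees, like the wedge.
- clamp: Wedge clamp fixed to the bench, origin under the slot, axes as the slot's: aluminium base 140 x 90 mm, 8 mm thick (the wedge never reaches it), two side walls 54 mm high, between them two dark steel cheeks 60 mm high, one fixed, the other the sliding jaw; beyond the jaw the loose rod, then a fixed aluminium end block 52 mm high.
- jaw: Sliding jaw, origin under its middle: 21 mm along x from the clamp's origin when open. The wedge pushes it 2.5 to 5.5 mm (play in the clamp, not measured) until it pins the rod on the end block. A spring resists: 3 N, rising to 5 N. 1 mm of jaw takes 5.7 mm of wedge.
- rod: Steel support rod, 16 mm thick, 170 mm long along its y, loose on two rests between jaw and end block; origin at its centre, 30 mm above the bench. To be clamped. Not to be handled.
- wedge_mid (a point): Centre of the wooden wedge, half-way up. 92 mm tall, 30 mm wide in its y (parallel flat sides, good to grasp); the x faces taper from 8 mm at the thin lower end to 24 mm at the flat top. z points from thin end to top. A half turn about z makes no difference. In the slot its y lies along the slot's y. 70 to 140 g.
- wedge_tip (a point): Middle of the wedge's thin lower end, 46 mm below its centre, same axes. Let go in the slot, it rests 12 to 20 mm below the mouth. From there 4 to 9 N downwards drives it 13 to 32 mm (it differs) to where the rod is pinned; then the force rises steeply, and about 17 N seats it. The wedge stays where it is driven.
- holder: Grey plastic holder fixed to the bench, 60 x 70 mm, 36 mm tall, origin under its middle, turned like the wedge that stands a little loose in its pocket. The pocket's floor is 6 mm above the bench; the wedge's upper 62 mm stand free.
- tamper_mid (a point): Centre of the tamper, half-way up: an upright round tool 110 mm tall, standing loose on the bench. Grey rubber foot 40 mm across and 26 mm tall, above it a wooden handle 24 mm across to the top. z points up the handle. 0.15 to 0.3 kg. Its flat foot is what taps the wedge's top.
- beaker: Bystander, not to be moved: open glass beaker, 70 mm wide, 90 mm tall. Origin at its underside, centre.
- flask: Bystander, not to be moved: conical glass flask, 76 mm wide, 112 mm tall. Origin at its underside, centre.
- reagent_jar: Bystander, not to be moved: brown glass jar with black cap, 54 mm wide, 80 mm tall. Origin at its underside, centre.
- wash_bottle: Bystander, not to be moved: white plastic bottle, 64 mm wide, 160 mm tall. Origin at its underside, centre.
- stopper: Bystander, not to be moved: grey rubber stopper, 34 mm wide, 30 mm tall. Origin at its underside, centre.
- dish: Bystander, not to be moved: flat glass dish, 80 mm wide, 15 mm tall. Origin at its underside, centre.
- spatula: Bystander, not to be moved: steel spatula lying flat, 170 mm long. Origin at its underside (middle of its length).
Things that resemble listed ones, but are neither listed nor needed, are in the scene too. What is shaped like the clamp but pink or red is not meant. Several things look just like the part that bears tamper_mid: the one meant starts farthest from the robot's base.

How it is judged:
By the outcome, as a careful person would: the job done as asked, in the order asked, and still so for the second after the job is handed in, with the robot touching nothing.
It also fails if it takes over 64 s, if anything falls off the work surface, if the arm or the gripper's body presses on something with over 40 N, if the wrist force passes 120 N, or if a joint passes its speed limit or range.

## Working session

There is one attempt and no reset: what is moved stays moved. The work goes in short steps, Python scripts to look and compute and a tool call to move; the robot and the scene stay as the last step left them, time stands still between calls to the robot, and variables do not carry over. Pictures are saved under pics/ and viewed, at most 10 in all, crops included, and the job is handed in when it is done.

Besides the shell and the picture viewer there is one more tool, called after "Request:" in YAML: its name, and indented under it one key for each argument. move_arm: Moves the arm, as the interface text tells. Its arguments: {"type":"object","properties":{"motion":{"type":"array","items":{"type":"array","items":{"type":"number"}}},"newtons":{"type":"number"}},"required":["motion"]}

```bash
mkdir -p pics
cat > h.py <<'E'
import numpy as np, cv2
from bench import sense, read_camera
def cam(n):
    s=sense(); c=read_camera(n); 
    if n=="wrist":
        from scipy.spatial.transform import Rotation as R
        T=np.eye(4); T[:3,:3]=R.from_rotvec(s["orientation"]).as_matrix(); T[:3,3]=s["tool_pos"]
        c["c2w"]=T@c["tool_from_camera"]
    else: c["c2w"]=np.linalg.inv(c["view"])
    return c
def slopes(c,uv):
    uv=np.asarray(uv,float).reshape(-1,1,2)
    return cv2.undistortPoints(uv,c["mtx"],np.array([c["k1"],0,0,0],float)).reshape(-1,2)
def onplane(c,uv,z):
    p=slopes(c,uv); d=np.c_[p[:,0],-p[:,1],-np.ones(len(p))]@c["c2w"][:3,:3].T; o=c["c2w"][:3,3]
    return o+d*((z-o[2])/d[:,2])[:,None]
def cloud(c):
    v,u=np.mgrid[:480,:640]; p=slopes(c,np.c_[u.ravel(),v.ravel()]); z=c["z_map"].ravel()
    P=np.c_[p[:,0]*z,-p[:,1]*z,-z]@c["c2w"][:3,:3].T+c["c2w"][:3,3]
    P[z==0]=np.nan
    return P.reshape(480,640,3)
def save(c,n,crop=None,k=1):
    im=c["pixels"][:,:,::-1]
    if crop: im=im[crop[1]:crop[3],crop[0]:crop[2]]
    cv2.imwrite("pics/"+n,cv2.resize(im,None,fx=k,fy=k,interpolation=cv2.INTER_CUBIC))
E
python3 - <<'E'
from h import *
import pickle
for n in("top","side"):
    c=cam(n); save(c,n+"0.png"); pickle.dump(c,open(n+"0.pkl","wb")); print(n,c["c2w"].round(2).tolist(),c["mtx"].tolist(),c["k1"],(c["z_map"]>0).mean())
print(sense())
E
```

```text
top [[-0.01, 1.0, -0.07, 397.84], [-1.0, -0.01, 0.0, 11.05], [0.0, 0.07, 1.0, 1489.3], [0.0, 0.0, 0.0, 1.0]] [[589.6670376663365, 0.0, 319.55814079659933], [0.0, 589.6670376663365, 229.83542303042623], [0.0, 0.0, 1.0]] -0.030656467889060075 0.9959830729166667
side [[1.0, 0.04, -0.06, 430.0], [-0.07, 0.52, -0.85, -960.39], [0.0, 0.85, 0.52, 681.52], [0.0, 0.0, 0.0, 1.0]] [[553.2977956545924, 0.0, 322.72816442838433], [0.0, 553.2977956545924, 225.59274615086954], [0.0, 0.0, 1.0]] -0.12778402199984057 0.996083984375
{'time': 0.1, 'qpos': array([-1.40738052e+00,  1.31069404e-01,  1.48914843e+00, -9.83469335e-06,
        1.52298219e+00, -8.54061444e-02]), 'joint_vel': array([ 1.44594709e-03, -1.00406424e-03, -3.70808890e-03, -3.25018902e-04,
       -4.71464762e-04, -9.23748484e-05]), 'tau': array([ 1.21648121e-03, -5.61342752e+01, -4.93096769e+01,  7.69176800e-02,
        2.91169976e-02, -4.16024011e-05]), 'tool_pos': array([ 147.69087264, -581.02686857,  217.71408828]), 'orientation': array([-3.11571762e+00, -3.89642612e-01,  1.13816742e-04]), 'wrist_force': array([ 0.20960251,  0.03315185, -0.75356508]), 'moment': array([ 0.04248624, -0.0067774 , -0.00035137]), 'grasp_force': 0.0, 'grip_width': 93.17869934577566}
```

View pics/top0.png

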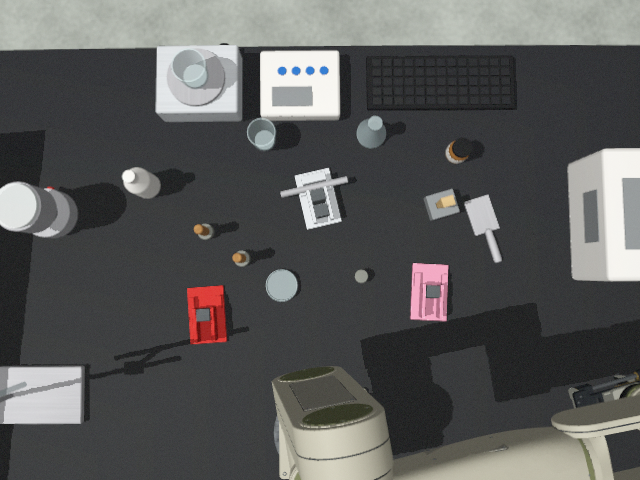

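View pics/side0.png

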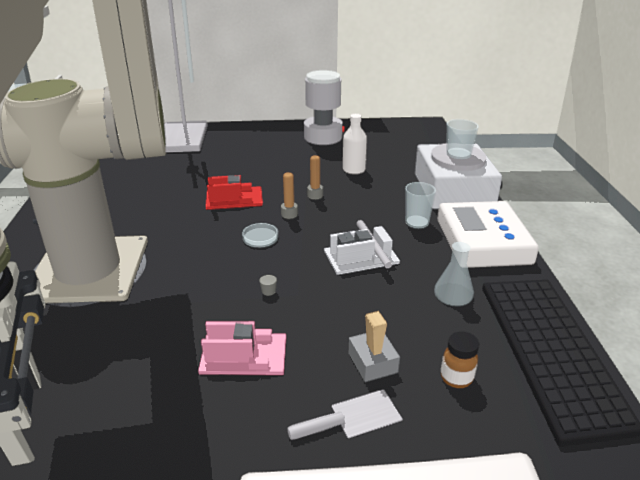

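Top view: the real clamp (white/aluminium) is at (319,198), and the red (207,314) and pink (430,292) ones are decoys. The wedge stands in its holder at (443,203). The tamper candidates are at (203,231) and (241,258); the first looks farther from the base. Next I'll measure them.

```bash
cat > m.py <<'E'
from h import *
import pickle
def box(P,m):
    q=P[m].astype(np.float32); r=cv2.minAreaRect(q[:,:2]); 
    b=cv2.boxPoints(r); return np.round(r[0],1),np.round(r[1],1),round(r[2],1),len(q)
if __name__=="__main__":
  for n in("top","side"):
    c=pickle.load(open(n+"0.pkl","rb")); P=cloud(c); hsv=cv2.cvtColor(c["pixels"],cv2.COLOR_RGB2HSV); X,Y,Z=P[...,0],P[...,1],P[...,2]
    brown=(hsv[...,0]<25)&(hsv[...,1]>70)&(hsv[...,2]>60)&(Z>5)
    k,l,st,ce=cv2.connectedComponentsWithStats(brown.astype(np.uint8))
    for i in range(1,k):
        if st[i,4]>25:
            m=l==i; zt=np.nanpercentile(Z[m],97); t=m&(Z>zt-6)
            print(n,st[i],"hsv",np.median(hsv[m],0),"ztop",zt.round(1),"mean",P[m].mean(0).round(1),"top",P[t].mean(0).round(1),"r",np.hypot(*P[t].mean(0)[:2]).round(0),box(P,t))
    if n=="top":
        print("bench z",np.nanmedian(Z[(hsv[...,2]<60)]))
        v,u=np.mgrid[:480,:640]; roi=(u>290)&(u<350)&(v>160)&(v<235)
        for a,b in((4,14),(48,56),(56,66)): print("clamp",a,b,box(P,roi&(Z>a)&(Z<b)))
        roi=(u>420)&(u<464)&(v>185)&(v<222); print("holder",box(P,roi&(Z>30)&(Z<42)), "top wedge",box(P,roi&(Z>90)))
  save(pickle.load(open("top0.pkl","rb")),"crop0.png",(180,140,480,300),2.6)
E
python3 m.py
```

```text
Traceback (most recent call last):
  File "m.py", line 14, in <module>
    print(n,st[i],"hsv",np.median(hsv[m],0),"ztop",zt.round(1),"mean",P[m].mean(0).round(1),"top",P[t].mean(0).round(1),"r",np.hypot(*P[t].mean(0)[:2]).round(0),box(P,t))
                                                                                                                                                                 ~~~^^^^^
  File "m.py", line 4, in box
    q=P[m].astype(np.float32); r=cv2.minAreaRect(q[:,:2]);
                                 ~~~~~~~~~~~~~~~^^^^^^^^^
cv2.error: OpenCV(4.12.0) /io/opencv/modules/imgproc/src/convhull.cpp:143: error: (-215:Assertion failed) total >= 0 && (depth == CV_32F || depth == CV_32S) in function 'convexHull'
```

```bash
sed -i 's/r=cv2.minAreaRect(q\[:,:2\])/r=cv2.minAreaRect(np.ascontiguousarray(q[:,:2]))/' m.py; python3 m.py
```

```text
top [449 141  20  20 108] hsv [ 15.  159.  133.5] ztop 75.0 mean [ 682.6 -332.2   51.7] top [ 681.  -341.8   74.7] r 762.0 (array([ 684.8, -334.4]), array([46.6, 15.7]), 39.0, 9)
top [436 195  20  13 167] hsv [ 20.  90. 220.] ztop 102.5 mean [ 558.8 -297.2   86.3] top [ 559.6 -299.8   99.1] r 635.0 (array([ 559.8, -299.7]), array([21.2, 28.8]), 17.0, 62)
top [194 224  15  12 131] hsv [ 16. 136. 133.] ztop 113.4 mean [497.7 287.9  91.5] top [500.1 291.3 110.2] r 579.0 (array([500.1, 291.5]), array([19.4, 17.1]), 10.4, 42)
top [232 252  14  11 114] hsv [ 16. 137. 155.] ztop 113.6 mean [430.5 197.8  94.9] top [431.  201.2 110.5] r 476.0 (array([430. , 200.8]), array([21.1, 19.1]), 52.1, 48)
top [ 187  285   40   59 1579] hsv [  1. 190. 198.] ztop 56.5 mean [291.9 287.8  19.1] top [271.2 289.5  54.7] r 397.0 (array([270.3, 289.4]), array([80.4, 53.2]), 4.5, 203)
bench z -0.49218921835836227
clamp 4 14 (array([582.4,   3.2]), array([147.3, 186.4]), 89.4, 797)
clamp 48 56 (array([579. ,  10.6]), array([118.4,  58.8]), 10.7, 419)
clamp 56 66 (array([578.1,   7.6]), array([115.4,  56.5]), 14
[... 851 characters left out ...]
2  43 667] hsv [ 18.  93. 187.] ztop 98.3 mean [ 561.1 -308.4   76.1] top [ 561.4 -304.    96.6] r 638.0 (array([ 561.8, -302.6]), array([24.7, 33.6]), 17.9, 236)
side [  9 335   9  44 109] hsv [ 21. 124. 108.] ztop 335.6 mean [ 173.  -597.8  327.9] top [ 175.4 -601.3  332. ] r 626.0 (array([ 176.9, -605.7]), array([ 5.4, 71.6]), 19.8, 63)
side [444 348  33  24 444] hsv [ 14. 152. 136.] ztop 64.2 mean [ 688.6 -362.1   51.7] top [ 690.7 -362.4   61.6] r 780.0 (array([ 690.7, -359.9]), array([16.5, 44. ]), 71.0, 74)
side [441 375  31  12  56] hsv [ 14.  166.5 116. ] ztop 10.9 mean [ 687.1 -365.6    7.5] top [ 687.1 -365.6    7.5] r 778.0 (array([ 687.8, -363.2]), array([18.5, 49.2]), 66.5, 56)
```

View pics/crop0.png

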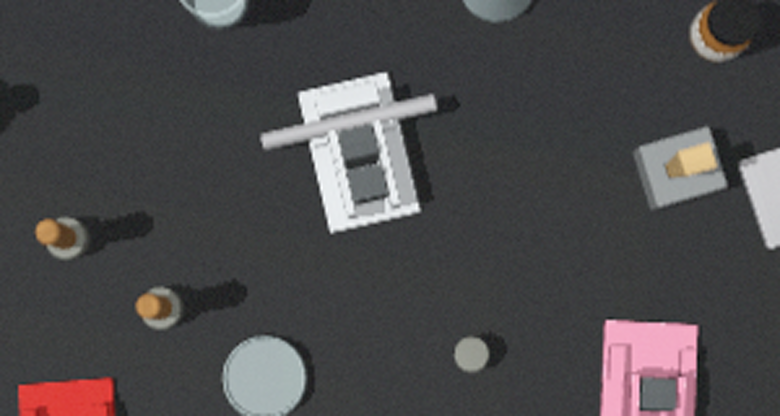

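Crop: the wedge top is at about (700,160) in the crop. The white clamp's slot lies between the dark cheeks at (362,162), with the jaw on the rod side. The two tampers are at (62,235) and (160,305). Their distances from the base are 579 mm (500,288) and 476 mm (431,198), so I take (500,288). Moving above the wedge.

Request:
move_arm:
  motion:
    - [1,0.05,0.034,0,0.3]
    - [1,0.05,0.034,0,0.3]
    - [1,0.052,0.035,0,0.3]
    - [1,0.052,0.035,0,0.3]
    - [1,0.052,0.035,0,0.3]
    - [1,0.052,0.035,0,0.3]
    - [1,0.052,0.035,0,0.3]
    - [1,0.053,0.037,0,0.2]
  newtons: 20

```text
time: 1.1
tool_pos: [559.6, -301.7, 218.2]
orientation: [-3.109, -0.452, 0.001]
wrist_force: [0.9, -0.5, 0.2]
grip_width: 93.2
grasp_force: 0.0
```

```bash
cat > w.py <<'E'
from h import *
from m import box
import sys,pickle
s=sense(); print(s["time"],s["tool_pos"].round(1),s["orientation"].round(4),s["wrist_force"].round(2))
c=cam("wrist"); save(c,sys.argv[1]+".png"); pickle.dump(c,open(sys.argv[1]+".pkl","wb"))
print(c["c2w"].round(2).tolist(),c["mtx"].round(0).tolist(),c["k1"])
E
python3 w.py w1
python3 - <<'E'
from h import *
from m import box
import pickle
c=pickle.load(open("w1.pkl","rb")); P=cloud(c); hsv=cv2.cvtColor(c["pixels"],cv2.COLOR_RGB2HSV); Z=P[...,2]
near=np.hypot(P[...,0]-561,P[...,1]+301)<50
print("top",box(P,near&(Z>90)),np.nanmedian(Z[near&(Z>90)])); print("holder",box(P,near&(Z>33)&(Z<39)))
E
```

```text
1.1 [ 559.6 -301.7  218.2] [-3.1086e+00 -4.5250e-01  8.0000e-04] [ 0.89 -0.54  0.24]
[[0.29, 0.92, 0.25, 629.46], [-0.96, 0.28, 0.07, -280.93], [-0.0, -0.26, 0.96, 384.18], [0.0, 0.0, 0.0, 1.0]] [[349.0, 0.0, 318.0], [0.0, 349.0, 244.0], [0.0, 0.0, 1.0]] -0.05516026277340769
top (array([ 569.8, -298.4]), array([42.6, 98.9]), 17.2, 51279) 329.46439105037103
holder (array([ 563. , -301.5]), array([60.5, 70.1]), 15.9, 2806)
```

View pics/w1.png

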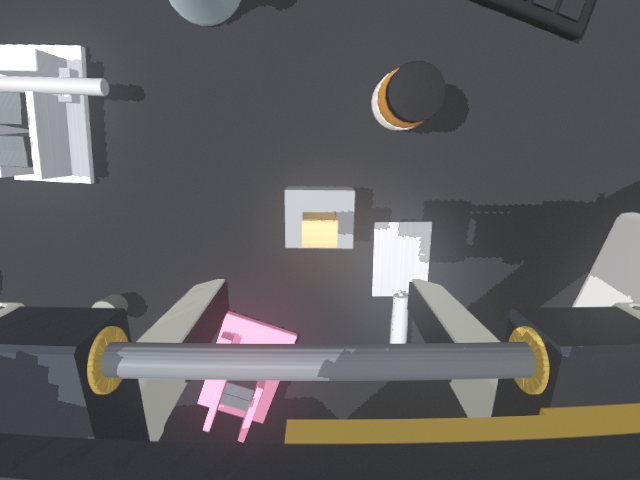

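The wrist view shows the wedge's top at (320,233) in the grey holder (320,218), nicely aligned with the image, and the reagent jar at (410,95) well clear. Refining.

Run:
```python
from h import *
from m import box
import pickle
c=pickle.load(open("w1.pkl","rb")); P=cloud(c); Z=P[...,2]
near=np.hypot(P[...,0]-561,P[...,1]+301)<50
t=near&(Z>94)&(Z<103); print("top",box(P,t),np.median(Z[t]))
hsv=cv2.cvtColor(c["pixels"],cv2.COLOR_RGB2HSV); b=((hsv[...,0]<25)&(hsv[...,1]>70)&(hsv[...,2]>180)); b[:200]=0;b[260:]=0;b[:,:280]=0;b[:,360:]=0
ys,xs=np.where(b); r=cv2.minAreaRect(np.c_[xs,ys].astype(np.float32)); print(r)
q=onplane(c,cv2.boxPoints(r),98); print(q.round(1).tolist(), q.mean(0))
```

```text
top (array([ 563.3, -301.6]), array([23. , 29.5]), 15.2, 949) 97.83856167999897
((319.5, 232.5), (27.0, 33.0), 90.0)
[[571.3, -285.1, 98.0], [579.2, -311.5, 98.0], [556.8, -318.5, 98.0], [548.8, -291.6, 98.0]] [ 564.0368322  -301.69231853   98.        ]
```

Request:
move_arm:
  motion:
    - [1,0.0035,0,-0.03,-0.6]
    - [1,0,0,-0.04,0]
    - [1,0,0,-0.04,0]
    - [1,0,0,-0.03,0]
    - [1,0,0,-0.019,0]
    - [1,0,0,0,0]
    - [-0.4,0,0,0,0]
    - [-0.4,0,0,0,0]
  newtons: 25

```text
time: 2.15
tool_pos: [562.9, -304.0, 61.6]
orientation: [3.109, 0.436, 0.004]
wrist_force: [0.6, -0.0, -0.4]
grip_width: 77.4
grasp_force: 0.0
```

Request:
move_arm:
  motion:
    - [-0.6,0,0,0,0]
    - [-0.6,0,0,0,0]
    - [-0.6,0,0,0,0]
    - [-0.6,0,0,0,0]
    - [-0.6,0,0,0,0]
    - [-0.6,0,0,0,0]
    - [-0.6,0,0,0,0]
    - [-0.6,0,0,0,0]

```text
time: 3.15
tool_pos: [561.7, -303.3, 59.6]
orientation: [-3.111, -0.436, 0.0]
wrist_force: [-0.4, 0.2, 0.6]
grip_width: 29.6
grasp_force: 25.0
```

Request:
move_arm:
  motion:
    - [-0.6,0,0,0.015,0]
    - [-0.6,0,0,0.03,0]
    - [-0.6,0,0,0.035,0]
    - [-0.6,0,0,0.04,0]
    - [-0.6,-0.01,0.055,0.02,0]
    - [-0.6,-0.01,0.06,0.01,0]
    - [-0.6,-0.01,0.06,0,0]
    - [-0.6,-0.01,0.06,0,0]

```text
time: 4.15
tool_pos: [521.5, -66.6, 211.2]
orientation: [3.111, 0.435, 0.003]
wrist_force: [0.0, 0.9, -1.0]
grip_width: 29.9
grasp_force: 25.0
```

Request:
move_arm:
  motion:
    - [-0.6,-0.01,0.05,0,-1]
    - [-0.6,-0.01,0.03,0,-1]
    - [-0.6,0,0,0,0]
    - [-0.6,0,0,0,0]
    - [-0.6,0,0,0,0]
    - [-0.6,0,0,0,0]
    - [-0.6,0,0,0,0]
    - [-0.6,0,0,0,0]

```text
time: 5.15
tool_pos: [501.8, 11.5, 209.5]
orientation: [-3.118, -0.381, 0.0]
wrist_force: [0.1, 1.0, -1.5]
grip_width: 30.1
grasp_force: 25.0
```

```bash
python3 w.py w2
```

```text
5.15 [501.8  11.5 209.5] [-3.1184e+00 -3.8100e-01  3.0000e-04] [ 0.08  0.95 -1.54]
[[0.24, 0.94, 0.26, 572.49], [-0.97, 0.23, 0.06, 29.09], [-0.0, -0.26, 0.96, 375.54], [0.0, 0.0, 0.0, 1.0]] [[349.0, 0.0, 318.0], [0.0, 349.0, 244.0], [0.0, 0.0, 1.0]] -0.05516026277340769
```

View pics/w2.png

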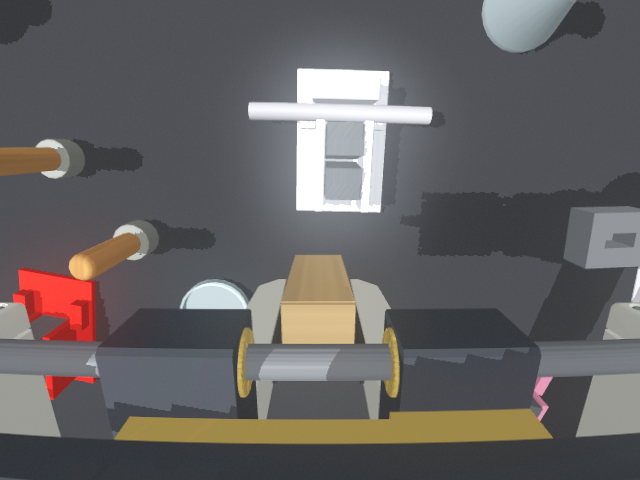

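The wrist view shows the wedge in hand, with its tip edge at (293..343, 255) and its top at (319,320). The clamp's cheeks are at (345,140) and (343,182), so the slot is near (343,161). Measuring both.

```bash
cat > s.py <<'E'
from h import *
from m import box
import pickle,sys
from scipy.spatial.transform import Rotation as R
def slot(c,ctr,yaw=None):
    P=cloud(c); Z=P[...,2]; hsv=cv2.cvtColor(c["pixels"],cv2.COLOR_RGB2HSV)
    m=(np.abs(Z-60)<3)&(hsv[...,2]<160)&(np.hypot(P[...,0]-ctr[0],P[...,1]-ctr[1])<45)
    k,l,st,ce=cv2.connectedComponentsWithStats(cv2.erode(m.astype(np.uint8),np.ones((2,2))))
    for i in range(1,k):
        if st[i,4]>100: 
            print(st[i],box(P,l==i),np.median(Z[l==i]).round(1),"V",np.median(hsv[l==i][:,2]))
    return P,l
if __name__=="__main__":
    c=pickle.load(open("w2.pkl","rb")); P,l=slot(c,(580,10)); Z=P[...,2]
    hsv=cv2.cvtColor(c["pixels"],cv2.COLOR_RGB2HSV)
    for r in range(145,180,2): print(r,P[r,342].round(1),hsv[r,342,2],end=" | ")
    print()
    v,u=np.mgrid[:480,:640]; b=(hsv[...,0]<28)&(hsv[...,1]>60)&(u>275)&(u<365)&(v>245)&(v<345)
    T=np.array(c["c2w"]@np.linalg.inv(c["tool_from_camera"])); Q=(P-T[:3,3])@T[:3,:3]  # tool coords
    for r in list(range(252,262))+list(range(265,345,6)):
        k=b[r]&np.isfinite(Q[r,:,0]); 
        if k.sum()>3: x=np.where(k)[0]; print(r,x.min(),x.max(),np.median(Q[r][k],0).round(1),"w",np.ptp(Q[r][k][:,1]).round(1))
E
python3 s.py
```

```text
145 [580.8   9.4  59.2] 189 | 147 [579.1   8.9  58.7] 189 | 149 [577.4   8.6  59.8] 188 | 151 [575.8   8.1  59.1] 188 | 153 [574.1   7.7  59.9] 187 | 155 [572.5   7.3  60.6] 170 | 157 [570.6   4.5  27. ] 141 | 159 [568.6   2.6   7.2] 212 | 161 [566.7   2.5  13.8] 187 | 163 [565.2   3.2  29.9] 147 | 165 [563.7   3.9  44.9] 147 | 167 [562.3   4.4  57.3] 148 | 169 [560.7   4.1  59.5] 182 | 171 [559.    3.6  58.6] 182 | 173 [557.3   3.2  59.2] 182 | 175 [555.5   2.6  58. ] 181 | 177 [553.9   2.2  58.6] 181 | 179 [552.2   1.8  59.1] 181 | 
255 295 340 [ 5.9 -0.3 51.2] w 29.3
256 295 340 [ 6.1 -0.3 48.1] w 28.8
257 295 341 [ 6.4 -0.  45.3] w 29.3
258 294 341 [ 6.7 -0.3 42. ] w 29.5
259 294 341 [ 6.9 -0.3 39.4] w 29.1
260 294 342 [ 7.2 -0.  36.7] w 41.9
261 293 342 [ 7.4 -0.3 33.9] w 29.5
265 292 343 [ 8.3 -0.3 23.9] w 29.3
271 290 345 [ 9.5 -0.  10.4] w 29.5
277 288 347 [10.5 -0.  -1.3] w 29.7
283 286 349 [ 11.4  -0.3 -11.7] w 29.9
289 285 351 [ 12.2  -0.  -21.1] w 29.6
295 283 352 [ 13.   -0.2 -29.5] w 29.3
301 281 354 [ 13.4  -0.2 -36.5] w 29.5
307 280 355 [ 11.8  -0.2 -38.5] w 29.9
313 280 355 [  9.1  -0.2 -38.4] w 30.8
319 281 355 [  6.4  -0.  -38.3] w 29.7
325 281 355 [  3.7  -0.  -38.4] w 29.8
331 281 355 [  1.   -0.  -38.5] w 29.9
337 281 354 [ -1.8  -0.2 -38.4] w 30.0
343 282 354 [ -4.6   0.2 -38.4] w 29.6
```

```bash
cat > s2.py <<'E'
from h import *
from m import box
import pickle,sys
def slot(c,off=(0,0,0),ulim=(300,400),vlim=(115,210)):
    P=cloud(c); Z=P[...,2]; v,u=np.mgrid[:480,:640]
    m=(Z>56.8)&(Z<64)&(u>ulim[0])&(u<ulim[1])&(v>vlim[0])&(v<vlim[1])
    k,l,st,ce=cv2.connectedComponentsWithStats(m.astype(np.uint8),connectivity=4)
    B=[]
    for i in range(1,k):
        if st[i,4]>150:
            b=box(P,l==i); print(st[i],b,np.median(Z[l==i]).round(2)); B.append((l==i))
    return P,B
if __name__=="__main__":
    c=pickle.load(open(sys.argv[1]+".pkl","rb")); P,B=slot(c)
    B=sorted(B,key=lambda m:-P[m].mean(0)[0])[:2]; cj,cf=P[B[0]].mean(0),P[B[1]].mean(0)
    for yaw in (12,13,14,15,16):
        ex=np.array([np.cos(np.radians(yaw)),np.sin(np.radians(yaw))]); ey=np.array([-ex[1],ex[0]])
        j=P[B[0]][:,:2]; f=P[B[1]][:,:2]
        print(yaw,"jaw x",np.percentile(j@ex,[.5,2,98]).round(1),"fix x",np.percentile(f@ex,[2,98,99.5]).round(1),"y",np.percentile(j@ey,[1,99]).round(1),np.percentile(f@ey,[1,99]).round(1))
    # slot edge line fits: per column
    E=[];F=[]
    for u in range(300,400):
        a=np.where(B[0][:,u])[0]; b=np.where(B[1][:,u])[0]
        if len(a)>8 and len(b)>8: E.append(P[a.max(),u]);F.append(P[b.min(),u])
    E=np.array(E)[2:-2];F=np.array(F)[2:-2]
    for G in(E,F): p=np.polyfit(G[:,1],G[:,0],1); print("edge yaw",-np.degrees(np.arctan(p[0])).round(2),"x at y=5",np.polyval(p,5).round(2),"res",np.std(G[:,0]-np.polyval(p,G[:,1])).round(2), G.mean(0).round(1),len(G))
E
python3 s2.py w2
```

```text
[ 326  121   38   36 1224] (array([586.4,   8.7]), array([29.3, 32.3]), 12.4, 1224) 58.67
[ 325  167   37   33 1105] (array([5.486e+02, 2.000e-01]), array([28.8, 32.2]), 13.5, 1105) 58.51
12 jaw x [561.1 561.6 589.4] fix x [522.9 550.7 551. ] y [-129.   -97.6] [-129.3  -98. ]
13 jaw x [558.8 559.5 587.4] fix x [520.9 548.7 548.9] y [-139.1 -107.5] [-138.7 -107.3]
14 jaw x [556.4 557.2 585.2] fix x [518.8 546.6 546.8] y [-148.9 -117.3] [-148.1 -116.6]
15 jaw x [553.8 554.8 582.7] fix x [516.3 544.1 544.5] y [-158.9 -127.2] [-157.4 -125.8]
16 jaw x [551.  552.1 580.1] fix x [513.5 541.5 542.1] y [-168.9 -137.1] [-166.7 -135. ]
edge yaw 10.48 x at y=5 572.86 res 0.28 [572.6   6.3  59.4] 31
edge yaw 12.09 x at y=5 562.02 res 0.25 [562.3   3.5  58.5] 31
```

Request:
move_arm:
  motion:
    - [-0.6,0.016,-0.002,0,-1.4]
    - [-0.6,0.016,-0.002,0,0]
    - [-0.6,0.016,-0.002,-0.01,0]
    - [-0.6,0.016,-0.0013,-0.03,0]
    - [-0.6,0,0,-0.03,0]
    - [-0.6,0,0,-0.02,0]
    - [-0.6,0,0,0,0]
    - [-0.6,0,0,0,0]

```text
time: 6.2
tool_pos: [566.5, 4.4, 120.9]
orientation: [3.122, 0.344, 0.003]
wrist_force: [0.3, 0.3, -0.8]
grip_width: 29.6
grasp_force: 25.0
```

```bash
python3 w.py w3
cat > s3.py <<'E'
from h import *
import pickle,sys
c=pickle.load(open(sys.argv[1]+".pkl","rb")); P=cloud(c); hsv=cv2.cvtColor(c["pixels"],cv2.COLOR_RGB2HSV)
save(c,sys.argv[1]+"c.png",(220,150,420,350),3)
T=c["c2w"]@np.linalg.inv(c["tool_from_camera"]); Q=(P-T[:3,3])@T[:3,:3]
for r in range(195,310,3): print(r,Q[r,318].round(1),P[r,318].round(1),hsv[r,318])
E
python3 s3.py w3
```

```text
6.2 [566.5   4.4 120.9] [3.1225e+00 3.4360e-01 2.7000e-03] [ 0.29  0.3  -0.78]
[[0.22, 0.94, 0.26, 637.27], [-0.98, 0.21, 0.06, 20.33], [0.0, -0.26, 0.97, 287.08], [0.0, 0.0, 0.0, 1.0]] [[349.0, 0.0, 318.0], [0.0, 349.0, 244.0], [0.0, 0.0, 1.0]] -0.05516026277340769
195 [40.7 -0.  84.6] [606.3  13.2  36.4] [116   8 237]
198 [38.1 -0.  87.7] [603.8  12.7  33.3] [113  10 208]
201 [35.  -0.  93.8] [600.8  12.   27.2] [109  19 148]
204 [35.1 -0.  78.5] [600.9  12.   42.5] [110  21 146]
207 [35.1 -0.  65.5] [600.8  12.   55.5] [109  19 144]
210 [33.4 -0.  63.6] [599.1  11.7  57.4] [105  20 180]
213 [31.7 -0.  61.8] [597.5  11.3  59.2] [105  20 181]
216 [29.4 -0.  63.1] [595.3  10.8  57.9] [105  20 179]
219 [27.4 -0.  63.1] [593.3  10.4  57.9] [105  17 176]
222 [25.5 -0.  62.5] [591.4   9.9  58.5] [104  19 176]
225 [23.2 -0.  63.5] [589.2   9.4  57.5] [105  20 177]
228 [21.1 -0.  63.7] [587.1   9.   57.3] [104  17 170]
231 [19.4 -0.  61.8] [585.6   8.6  59.2] [106  19 175]
234 [17.3 -0.  62. ] [583.5   8.2  58.9] [103  18 173]
237 [15.1 -0.  62.4] [581.4   7.7  58.6] [106  19 172]
240 [13.
[... 641 characters left out ...]
8  69 170]
276 [10.4 -0.   0.2] [576.7   6.7 120.8] [ 18  72 170]
279 [10.9 -0.  -5.2] [577.1   6.8 126.2] [ 18  74 170]
282 [ 11.5  -0.  -10.8] [577.7   6.9 131.7] [ 18  75 170]
285 [ 11.7  -0.  -15.1] [577.9   7.  136.1] [ 18  77 168]
288 [ 12.   -0.  -19.3] [578.1   7.  140.3] [ 17  76 167]
291 [ 11.9  -0.  -22.6] [578.1   7.  143.6] [ 18  80 166]
294 [ 13.2  -0.  -28.8] [579.3   7.3 149.7] [ 18  81 167]
297 [ 13.3  -0.  -32.1] [579.4   7.3 153.1] [ 19  82 165]
300 [ 12.9  -0.  -34.4] [579.    7.2 155.3] [ 18  83 166]
303 [ 13.   -0.  -37.3] [579.    7.2 158.3] [ 18  85 171]
306 [ 12.   -0.  -38.1] [578.1   7.  159. ] [ 19  85 209]
309 [ 10.8  -0.  -38.3] [576.9   6.8 159.2] [ 19  87 210]
```

View pics/w3c.png

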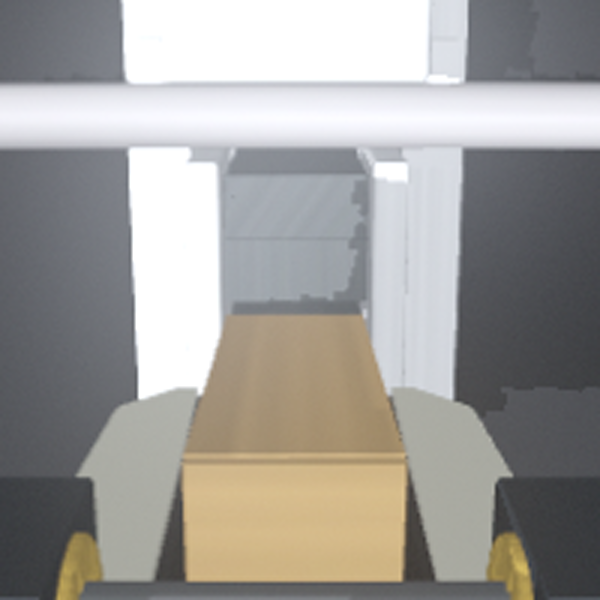

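The crop shows the wedge tip at crop (292,315) over the slot, just short of the jaw edge, roughly centred between walls at 222 and 368. It needs to go about 0.4 mm back and 0.6 mm right, then enter.

Request:
move_arm:
  motion:
    - [-0.6,-0.0003,-0.0007,0,0]
    - [-0.6,0,0,0,0]
    - [-0.6,0,0,-0.003,0]
    - [-0.6,0,0,-0.004,0]
    - [-0.6,0,0,-0.004,0]
    - [-0.6,0,0,-0.005,0]
    - [-0.6,0,0,0,0]
    - [-0.6,0,0,0,0]

```text
time: 7.25
tool_pos: [565.4, 3.7, 103.6]
orientation: [-3.123, -0.344, 0.001]
wrist_force: [0.1, -0.5, -0.6]
grip_width: 29.8
grasp_force: 25.0
```

```bash
cat > f.py <<'E'
from bench import sense
s=sense(); print(s["time"],s["tool_pos"].round(2),s["wrist_force"].round(2),s["moment"].round(3),round(s["grip_width"],2))
E
python3 f.py; python3 w.py w4; python3 s3.py w4 | sed -n 10,28p
```

```text
7.25 [565.36   3.74 103.59] [ 0.07 -0.52 -0.57] [-0.037 -0.004 -0.023] 29.81
7.25 [565.4   3.7 103.6] [-3.1227e+00 -3.4360e-01  5.0000e-04] [ 0.07 -0.52 -0.57]
[[0.22, 0.94, 0.26, 636.5], [-0.98, 0.21, 0.06, 19.66], [-0.0, -0.26, 0.96, 269.58], [0.0, 0.0, 0.0, 1.0]] [[349.0, 0.0, 318.0], [0.0, 349.0, 244.0], [0.0, 0.0, 1.0]] -0.05516026277340769
222 [28.8 -0.  46.3] [593.5  10.   57.3] [105  21 174]
225 [26.9 -0.  46.5] [591.6   9.6  57.1] [105  17 175]
228 [25.  -0.  46.3] [589.7   9.2  57.3] [106  19 175]
231 [23.3 -0.  45.4] [588.1   8.8  58.2] [106  19 171]
234 [21.5 -0.  45. ] [586.3   8.4  58.6] [108  18 172]
237 [19.8 -0.  43.9] [584.7   8.1  59.7] [106  16 171]
240 [17.9 -0.  43.7] [582.8   7.7  59.9] [105  18 171]
243 [15.7 -0.  44.7] [580.7   7.2  58.8] [105  18 170]
246 [13.6 -0.  45.2] [578.7   6.7  58.4] [109  18 153]
249 [11.9 -0.  44.3] [577.    6.3  59.3] [106  19 149]
252 [ 9.9 -0.  44.4] [575.    5.9  59.2] [108  18 169]
255 [ 8.  -0.  44.4] [573.1   5.5  59.2] [105  18 169]
258 [ 6.6 -0.  42.4] [571.8   5.2  61.2] [ 17  63 174]
261 [ 7.  -0.  35.3] [572.1   5.3  68.3] [ 17  65 173]
264 [ 8.4 -0.  25.4] [573.5   5.6  78.2] [ 17  66 173]
267 [ 8.5 -0.  19.7] [573.7   5.6  83.9] [ 17  67 172]
270 [ 9.3 -0.  12.4] [574.5   5.8  91.2] [ 18  69 170]
273 [ 9.7 -0.   6.6] [574.8   5.9  97. ] [ 18  69 171]
276 [10.4 -0.   0.3] [575.5   6.  103.3] [ 18  71 170]
```

Request:
move_arm:
  motion:
    - [-0.6,0,0,-0.001,0]
    - [-0.6,0,0,-0.001,0]
    - [-0.6,0,0,-0.001,0]
    - [-0.6,0,0,-0.001,0]
    - [-0.6,0,0,0,0]
    - [-0.6,0,0,0,0]
    - [-0.6,0,0,0,0]
    - [-0.6,0,0,0,0]

```text
time: 8.3
tool_pos: [565.6, 3.8, 99.7]
orientation: [3.123, 0.344, 0.0]
wrist_force: [1.8, 0.3, -2.1]
grip_width: 29.8
grasp_force: 25.0
```

Request:
move_arm:
  motion:
    - [0,0,0,0,0]
    - [0,0,0,0,0]
    - [0.3,0,0,0,0]
    - [0.3,0,0,0,0]
    - [0.3,0,0,0.01,0]
    - [0.3,0,0,0.03,0]
    - [0.3,0,0,0.04,0]
    - [0.3,-0.03,0,0.05,0]

```text
time: 9.3
tool_pos: [535.4, 3.7, 230.6]
orientation: [-3.123, -0.343, 0.002]
wrist_force: [-0.1, -0.5, 0.5]
grip_width: 60.2
grasp_force: 0.0
```

Request:
move_arm:
  motion:
    - [0.3,-0.03,0.02,0,0]
    - [0.3,-0.03,0.03,0,0]
    - [0.3,0,0,0,0]
    - [0.3,0,0,0,0]
    - [0.3,0,0,0,0]
    - [0.3,0,0,0,0]
    - [0.3,0,0,0,0]
    - [0.3,0,0,0,0]

```text
time: 10.3
tool_pos: [475.5, 53.6, 229.5]
orientation: [-3.123, -0.343, 0.001]
wrist_force: [-0.1, 0.1, -0.5]
grip_width: 60.2
grasp_force: 0.0
```

```bash
python3 w.py w5
cat > s4.py <<'E'
from h import *
from m import box
import pickle,sys
c=pickle.load(open(sys.argv[1]+".pkl","rb")); P=cloud(c); hsv=cv2.cvtColor(c["pixels"],cv2.COLOR_RGB2HSV); Z=P[...,2]
near=np.hypot(P[...,0]-567,P[...,1]-5)<30
w=near&(hsv[...,0]<25)&(hsv[...,1]>45)&(Z>70)&(Z<170); zt=np.percentile(Z[w],95); t=w&(Z>zt-4)
print("wedge top z",np.median(Z[t]).round(1),box(P,t))
for X,Y,n in((500,288,"tamperA"),(431,198,"B")):
    d=np.hypot(P[...,0]-X,P[...,1]-Y)<40
    f=d&(Z>20)&(Z<32)&(hsv[...,1]<60); g=d&(Z>100)&(Z<125)
    if f.sum()>20: print(n,"foot top",box(P,f))
    if g.sum()>20: print(n,"handle top",box(P,g),np.median(Z[g]))
E
python3 s4.py w5
```

```text
10.3 [475.5  53.6 229.5] [-3.1228e+00 -3.4300e-01  6.0000e-04] [-0.14  0.15 -0.52]
[[0.22, 0.94, 0.26, 546.66], [-0.98, 0.21, 0.06, 69.46], [-0.0, -0.26, 0.96, 395.47], [0.0, 0.0, 0.0, 1.0]] [[349.0, 0.0, 318.0], [0.0, 349.0, 244.0], [0.0, 0.0, 1.0]] -0.05516026277340769
wedge top z 134.1 (array([567.3,   4.3]), array([23.3, 30.2]), 12.9, 234)
tamperA foot top (array([501.6, 286.5]), array([38.7, 33.9]), 5.9, 625)
tamperA handle top (array([500.8, 288.1]), array([21.8, 23.2]), 81.0, 716) 109.08434408083346
B foot top (array([435.5, 196.2]), array([38.7, 33.6]), 43.0, 517)
B handle top (array([434.3, 198. ]), array([23.6, 21.9]), 42.5, 611) 109.07619816389416
```

View pics/w5.png

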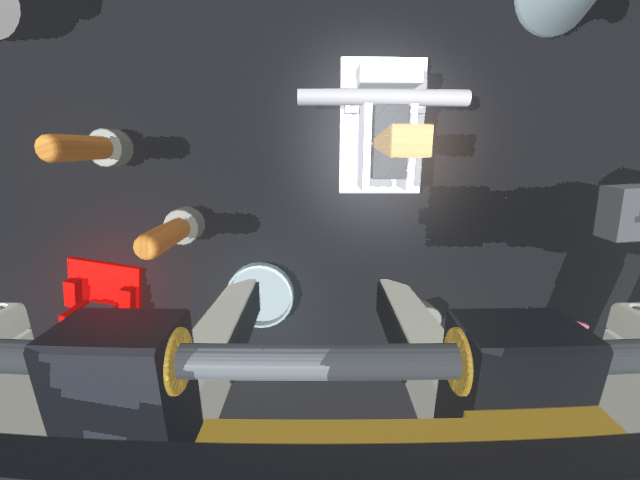

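The wedge stands upright in the slot, top at (410,140), z≈135, so its tip is about 16 mm below the mouth, as expected. Tamper A's handle top is at (48,148). Going to the tamper.

Request:
move_arm:
  motion:
    - [0.3,0.004,0.04,0,0]
    - [0.3,0.004,0.04,0,0]
    - [0.3,0.004,0.04,0,0]
    - [0.3,0.004,0.04,0,0]
    - [0.3,0.004,0.04,0,0]
    - [0.3,0.0053,0.034,0,0]
    - [0.3,0,0,0,0]
    - [0.3,0,0,0,0]

```text
time: 11.35
tool_pos: [500.6, 287.2, 229.4]
orientation: [3.122, 0.344, -0.001]
wrist_force: [0.0, 0.1, -0.9]
grip_width: 60.4
grasp_force: 0.0
```

```bash
python3 w.py w6; python3 s4.py w6
python3 - <<'E'
from h import *
import pickle
c=pickle.load(open("w6.pkl","rb")); P=cloud(c)
d=(np.hypot(P[...,0]-501,P[...,1]-288)<40)&(P[...,2]>100)&(P[...,2]<125)
T=c["c2w"]@np.linalg.inv(c["tool_from_camera"]); Q=(P-T[:3,3])@T[:3,:3]; q=Q[d]; print(q.min(0),q.max(0),d.sum())
E
```

```text
11.35 [500.6 287.2 229.4] [ 3.1221e+00  3.4390e-01 -9.0000e-04] [ 0.02  0.09 -0.95]
[[0.22, 0.94, 0.26, 571.79], [-0.98, 0.21, 0.06, 303.25], [0.0, -0.26, 0.96, 395.32], [0.0, 0.0, 0.0, 1.0]] [[349.0, 0.0, 318.0], [0.0, 349.0, 244.0], [0.0, 0.0, 1.0]] -0.05516026277340769
wedge top z 117.8 (array([564.2,  18.9]), array([21.4,  3.5]), 10.7, 152)
tamperA foot top (array([505.2, 291. ]), array([31.8, 39. ]), 8.4, 480)
tamperA handle top (array([501.8, 290.5]), array([22.7, 22.7]), 22.3, 592) 109.20803551868988
B foot top (array([436.7, 206.8]), array([24.1, 39.5]), 67.3, 328)
[ -9.24509442 -14.76708184 118.03767344] [ 13.25158302   8.5980233  129.18358764] 592
```

Request:
move_arm:
  motion:
    - [0.3,0.0015,0.003,-0.03,0]
    - [0.3,0,0,-0.04,0]
    - [0.3,0,0,-0.04,0]
    - [0.3,0,0,-0.035,0]
    - [0.3,0,0,-0.023,0]
    - [0.3,0,0,0,0]
    - [-0.3,0,0,0,0]
    - [-0.8,0,0,0,0]
  newtons: 50

```text
time: 12.4
tool_pos: [503.5, 291.0, 63.5]
orientation: [-3.122, -0.343, -0.004]
wrist_force: [0.7, 0.1, -0.1]
grip_width: 44.7
grasp_force: 0.0
```

Request:
move_arm:
  motion:
    - [-0.8,0,0,0,0]
    - [-0.8,0,0,0,0]
    - [-0.8,0,0,0,0]
    - [-0.8,0,0,0,0]
    - [-0.8,0,0,0.01,0]
    - [-0.8,0,0,0.03,0]
    - [-0.8,0,0,0.03,0]
    - [-0.8,0,0,0.03,0]

```text
time: 13.4
tool_pos: [501.8, 290.5, 162.5]
orientation: [3.122, 0.343, -0.002]
wrist_force: [-0.4, 0.1, -2.7]
grip_width: 23.4
grasp_force: 50.0
```

Request:
move_arm:
  motion:
    - [-0.8,0,0,0.035,0]
    - [-0.8,0,-0.01,0.03,0]
    - [-0.8,0.01,-0.046,0,0]
    - [-0.8,0.011,-0.046,0,0]
    - [-0.8,0.011,-0.046,0,0]
    - [-0.8,0.011,-0.046,0,0]
    - [-0.8,0.011,-0.046,0,0]
    - [-0.8,0.0115,-0.046,0,0]

```text
time: 14.4
tool_pos: [567.5, 3.3, 226.7]
orientation: [-3.123, -0.344, 0.001]
wrist_force: [0.6, -0.0, -2.4]
grip_width: 23.3
grasp_force: 50.0
```

Request:
move_arm:
  motion:
    - [-0.8,0,0,0,0]
    - [-0.8,0,0,0,0]
    - [-0.8,0,0,-0.01,0]
    - [-0.8,0,0,-0.008,0]
    - [-0.8,0,0,0,0]
    - [-0.8,0,0,0,0]
    - [-0.8,0,0,0,0]
    - [-0.8,0,0,0,0]

```text
time: 15.4
tool_pos: [568.0, 4.7, 209.0]
orientation: [3.123, 0.343, 0.001]
wrist_force: [-0.2, -0.6, -2.2]
grip_width: 23.3
grasp_force: 50.0
```

```bash
python3 f.py; python3 w.py w7
python3 - <<'E'
from h import *
c=cam("side"); save(c,"side7.png",(260,90,500,270),3.2)
E
```

```text
15.4 [567.97   4.7  209.  ] [-0.23 -0.58 -2.21] [-0.002 -0.011  0.031] 23.28
15.4 [568.    4.7 209. ] [3.1226e+00 3.4340e-01 9.0000e-04] [-0.23 -0.58 -2.21]
[[0.22, 0.94, 0.26, 638.95], [-0.98, 0.21, 0.06, 20.61], [-0.0, -0.26, 0.96, 375.06], [0.0, 0.0, 0.0, 1.0]] [[349.0, 0.0, 318.0], [0.0, 349.0, 244.0], [0.0, 0.0, 1.0]] -0.05516026277340769
```

View pics/side7.png

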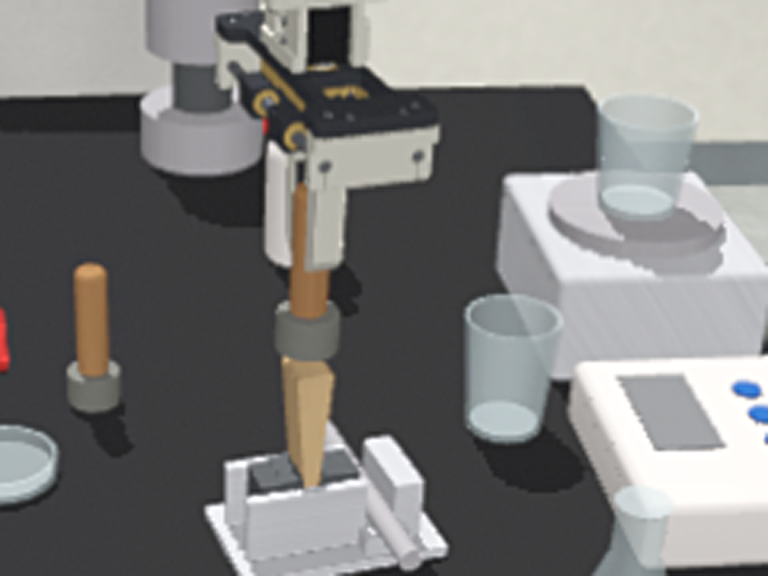

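The side crop shows the tamper foot (308,330) centred over the wedge top (308,370), both upright. Lowering.

Request:
move_arm:
  motion:
    - [-0.8,0,0,-0.005,0]
    - [-0.8,0,0,-0.004,0]
    - [-0.8,0,0,-0.002,0]
    - [-0.8,0,0,-0.001,0]
    - [-0.8,0,0,-0.001,0]
    - [-0.8,0,0,-0.001,0]
    - [-0.8,0,0,-0.001,0]
    - [-0.8,0,0,0,0]

```text
time: 16.5
tool_pos: [567.9, 4.7, 193.8]
orientation: [3.123, 0.344, 0.001]
wrist_force: [-0.7, -0.2, -0.1]
grip_width: 23.4
grasp_force: 50.0
```

Request:
move_arm:
  motion:
    - [-0.8,0,0,-0.001,0]
    - [-0.8,0,0,-0.001,0]
    - [-0.8,0,0,-0.001,0]
    - [-0.8,0,0,-0.001,0]
    - [-0.8,0,0,0,0]
    - [-0.8,0,0,0,0]
    - [-0.8,0,0,0,0]
    - [-0.8,0,0,0,0]

```text
time: 17.5
tool_pos: [567.8, 4.7, 189.7]
orientation: [3.123, 0.343, 0.0]
wrist_force: [0.8, 1.0, 1.2]
grip_width: 23.3
grasp_force: 50.0
```

Request:
move_arm:
  motion:
    - [-0.8,0,0,-0.001,0]
    - [-0.8,0,0,-0.001,0]
    - [-0.8,0,0,-0.001,0]
    - [-0.8,0,0,-0.001,0]
    - [-0.8,0,0,0,0]
    - [-0.8,0,0,0,0]
    - [-0.8,0,0,0,0]
    - [-0.8,0,0,0,0]

```text
time: 18.5
tool_pos: [567.9, 4.7, 185.7]
orientation: [-3.123, -0.344, -0.0]
wrist_force: [3.1, 0.3, 3.4]
grip_width: 23.4
grasp_force: 50.0
```

Request:
move_arm:
  motion:
    - [-0.8,0,0,-0.001,0]
    - [-0.8,0,0,-0.001,0]
    - [-0.8,0,0,-0.001,0]
    - [-0.8,0,0,-0.001,0]
    - [-0.8,0,0,0,0]
    - [-0.8,0,0,0,0]
    - [-0.8,0,0,0,0]
    - [-0.8,0,0,0,0]

```text
time: 19.5
tool_pos: [568.1, 4.8, 182.0]
orientation: [3.123, 0.344, 0.001]
wrist_force: [2.5, 1.5, 5.7]
grip_width: 23.2
grasp_force: 50.0
```

Request:
move_arm:
  motion:
    - [-0.8,0,0,-0.001,0]
    - [-0.8,0,0,-0.001,0]
    - [-0.8,0,0,-0.001,0]
    - [-0.8,0,0,0,0]
    - [-0.8,0,0,0,0]
    - [-0.8,0,0,0,0]
    - [-0.8,0,0,0,0]
    - [-0.8,0,0,0,0]

```text
time: 20.5
tool_pos: [568.3, 4.8, 179.3]
orientation: [3.123, 0.344, 0.002]
wrist_force: [1.9, 0.5, 6.1]
grip_width: 23.5
grasp_force: 50.0
```

Request:
move_arm:
  motion:
    - [-0.8,0,0,-0.001,0]
    - [-0.8,0,0,-0.001,0]
    - [-0.8,0,0,-0.001,0]
    - [-0.8,0,0,0,0]
    - [-0.8,0,0,0,0]
    - [-0.8,0,0,0,0]
    - [-0.8,0,0,0,0]
    - [-0.8,0,0,0,0]

```text
time: 21.5
tool_pos: [568.7, 4.8, 176.9]
orientation: [3.122, 0.344, 0.004]
wrist_force: [3.0, 0.4, 8.3]
grip_width: 23.2
grasp_force: 50.0
```

```bash
cat > z.py <<'E'
from h import *
import pickle
print({k:np.round(v,2) for k,v in sense().items() if k in("time","tool_pos","wrist_force","moment")})
c=cam("side"); P=cloud(c); hsv=cv2.cvtColor(c["pixels"],cv2.COLOR_RGB2HSV); Z=P[...,2]
near=(np.hypot(P[...,0]-567,P[...,1]-5)<35)
w=near&(hsv[...,0]>16)&(hsv[...,0]<25)&(hsv[...,1]>45)&(Z>65)&(Z<150); ys,xs=np.where(w); print("wedge rows",ys.min(),ys.max(),"z",np.percentile(Z[w],[1,50,98]).round(1),w.sum())
c=cam("wrist"); P=cloud(c); hsv=cv2.cvtColor(c["pixels"],cv2.COLOR_RGB2HSV); Z=P[...,2]
T=c["c2w"]@np.linalg.inv(c["tool_from_camera"]); Q=(P-T[:3,3])@T[:3,:3]
f=(abs(Q[...,0])<23)&(abs(Q[...,1])<23)&(Q[...,2]>25)&(Q[...,2]<66)&(hsv[...,1]<60)
print("foot in tool z",np.percentile(Q[f][:,2],[2,10,50,90,98]).round(1),f.sum(),"xy",np.median(Q[f],0).round(1))
save(c,"w%d.png"%int(sense()["time"]*10))
E
python3 z.py
```

```text
{'time': np.float64(21.5), 'tool_pos': array([568.71,   4.79, 176.9 ]), 'wrist_force': array([2.98, 0.39, 8.33]), 'moment': array([ 0.23, -0.6 ,  0.01])}
wedge rows 199 237 z [ 65.4  90.9 115.3] 261
foot in tool z [34.7 35.5 36.5 50.8 58.1] 1752 xy [10.9 -0.  36.5]
```

Request:
move_arm:
  motion:
    - [-0.8,0.0005,0.0001,-0.001,0]
    - [-0.8,0.0005,0.0001,-0.001,0]
    - [-0.8,0.0004,0.0001,-0.001,0]
    - [-0.8,0,0,0,0]
    - [-0.8,0,0,0,0]
    - [-0.8,0,0,0,0]
    - [-0.8,0,0,0,0]
    - [-0.8,0,0,0,0]

```text
time: 22.6
tool_pos: [569.8, 4.8, 175.8]
orientation: [3.122, 0.343, 0.004]
wrist_force: [-4.4, -0.2, 21.9]
grip_width: 23.3
grasp_force: 50.0
```

```bash
python3 f.py
```

```text
22.6 [569.85   4.84 175.78] [-4.43 -0.19 21.9 ] [0.04  1.212 0.008] 23.32
```

Request:
move_arm:
  motion:
    - [-0.8,-0.0004,0,-0.0006,0]
    - [-0.8,0,0,0,0]
    - [-0.8,0,0,0,0]
    - [-0.8,0,0,0,0]
    - [-0.8,0,0,0,0]
    - [-0.8,0,0,0,0]
    - [-0.8,0,0,0,0]
    - [-0.8,0,0,0,0]

```text
time: 23.6
tool_pos: [569.8, 4.8, 175.7]
orientation: [3.122, 0.343, 0.005]
wrist_force: [-4.7, -0.3, 23.3]
grip_width: 23.7
grasp_force: 50.0
```

```bash
python3 f.py; python3 z.py
```

```text
23.6 [569.77   4.83 175.72] [-4.74 -0.34 23.35] [ 0.087  1.266 -0.025] 23.69
{'time': np.float64(23.6), 'tool_pos': array([569.77,   4.83, 175.72]), 'wrist_force': array([-4.74, -0.34, 23.35]), 'moment': array([ 0.09,  1.27, -0.02])}
wedge rows 215 237 z [ 66.5  90.3 113. ] 256
foot in tool z [34.6 35.5 36.6 51.1 58.5] 1728 xy [10.3 -0.6 36.6]
```

Net force is about 25 N with no further motion, so it's seated. Lifting off and checking the clamp.

Request:
move_arm:
  motion:
    - [-0.8,0,0,0.002,0]
    - [-0.8,0,0,0.005,0]
    - [-0.8,0,0,0.02,0]
    - [-0.8,0,0,0.03,0]
    - [-0.8,-0.01,0.04,0.01,0]
    - [-0.8,-0.011,0.048,0,0]
    - [-0.8,-0.011,0.048,0,0]
    - [-0.8,-0.011,0.048,0,0]

```text
time: 24.7
tool_pos: [525.0, 190.3, 239.6]
orientation: [3.123, 0.343, -0.001]
wrist_force: [0.7, -0.4, -2.4]
grip_width: 23.3
grasp_force: 50.0
```

Request:
move_arm:
  motion:
    - [-0.8,-0.011,0.045,0,0]
    - [-0.8,-0.012,0.045,0,0]
    - [-0.8,0,0.01,0,0]
    - [-0.8,0,0,-0.03,0]
    - [-0.8,0,0,-0.04,0]
    - [-0.8,0,0,0,0]
    - [-0.8,0,0,0,0]
    - [-0.8,0,0,0,0]

```text
time: 25.7
tool_pos: [504.2, 289.3, 171.6]
orientation: [-3.122, -0.343, -0.005]
wrist_force: [0.2, -0.1, -1.6]
grip_width: 23.4
grasp_force: 50.0
```

```bash
python3 f.py
python3 - <<'E'
from h import *
from m import box
c=cam("top"); save(c,"top9.png",(180,140,380,290),4); P=cloud(c); hsv=cv2.cvtColor(c["pixels"],cv2.COLOR_RGB2HSV); Z=P[...,2]
near=np.hypot(P[...,0]-567,P[...,1]-5)<35
w=near&(hsv[...,0]<25)&(hsv[...,1]>45)&(Z>90); print("wedge",box(P,w),np.median(Z[w]))
E
```

```text
25.7 [504.16 289.35 171.61] [ 0.17 -0.09 -1.59] [0.004 0.005 0.028] 23.35
wedge (array([567.4,   6.2]), array([24.1, 30.3]), 11.6, 131) 112.48304136399133
```

View pics/top9.png

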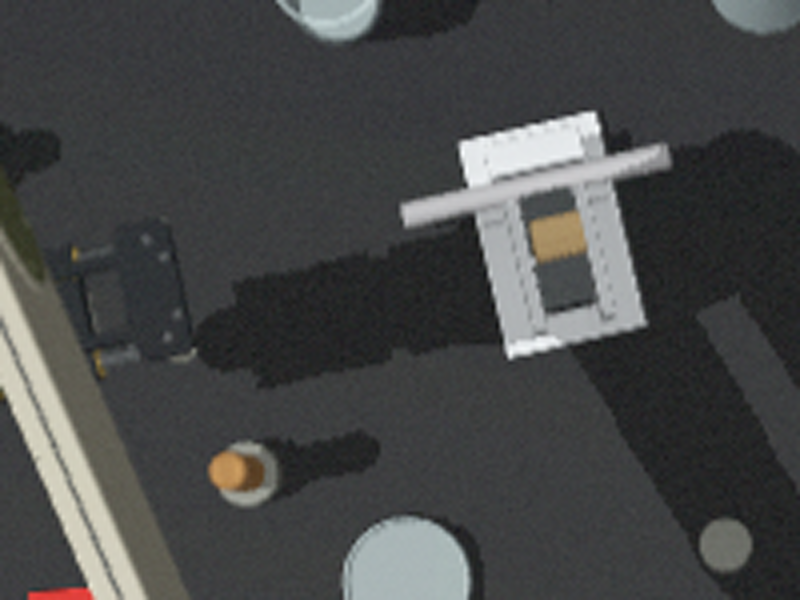

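The top crop shows the wedge seated flat between the cheeks at (557,235), with the jaw against the rod. Standing the tamper down.

Request:
move_arm:
  motion:
    - [-0.8,0,0,-0.03,0]
    - [-0.8,0,0,-0.035,0]
    - [-0.8,0,0,-0.025,0]
    - [-0.8,0,0,-0.012,0]
    - [-0.8,0,0,-0.004,0]
    - [-0.8,0,0,0,0]
    - [-0.8,0,0,0,0]
    - [-0.8,0,0,0,0]

```text
time: 26.75
tool_pos: [503.3, 289.3, 64.0]
orientation: [-3.122, -0.343, -0.002]
wrist_force: [0.4, 0.3, -3.2]
grip_width: 23.6
grasp_force: 50.0
```

Request:
move_arm:
  motion:
    - [-0.8,0,0,-0.001,0]
    - [-0.8,0,0,-0.001,0]
    - [-0.8,0,0,0,0]
    - [-0.8,0,0,0,0]
    - [-0.8,0,0,0,0]
    - [-0.8,0,0,0,0]
    - [-0.8,0,0,0,0]
    - [-0.8,0,0,0,0]

```text
time: 27.75
tool_pos: [503.2, 289.2, 62.1]
orientation: [-3.123, -0.344, -0.001]
wrist_force: [-2.1, -1.9, 5.8]
grip_width: 23.4
grasp_force: 50.0
```

```bash
python3 f.py
```

```text
27.75 [503.2  289.22  62.09] [-2.07 -1.9   5.81] [-0.275  0.512  0.058] 23.45
```

Request:
move_arm:
  motion:
    - [-0.3,0,0,0.0005,0]
    - [-0.3,0,0,0,0]
    - [0,0,0,0,0]
    - [0.2,0,0,0,0]
    - [0.3,0,0,0,0]
    - [0.3,0,0,0,0]
    - [0.3,0,0,0.02,0]
    - [0.3,0,0,0.03,0]

```text
time: 28.75
tool_pos: [502.2, 288.8, 112.3]
orientation: [3.122, 0.344, -0.002]
wrist_force: [1.3, -0.6, 0.5]
grip_width: 60.3
grasp_force: 0.0
```

Request:
move_arm:
  motion:
    - [0.3,0,0,0.04,0]
    - [0.3,0,0,0.04,0]
    - [0.3,-0.04,0,0.02,0]
    - [0.3,-0.04,0,0,0]
    - [0.3,-0.03,-0.02,0,0]
    - [0.3,0,0,0,0]
    - [0.3,0,0,0,0]
    - [0.3,0,0,0,0]

```text
time: 29.75
tool_pos: [393.6, 269.4, 212.1]
orientation: [-3.122, -0.343, -0.001]
wrist_force: [0.4, 0.4, -0.1]
grip_width: 60.5
grasp_force: 0.0
```

```bash
python3 f.py; python3 w.py w9; python3 s4.py w9
```

```text
29.75 [393.61 269.36 212.13] [ 0.45  0.44 -0.11] [-0.02   0.002  0.056] 60.51
29.75 [393.6 269.4 212.1] [-3.1224e+00 -3.4300e-01 -1.3000e-03] [ 0.45  0.44 -0.11]
[[0.22, 0.94, 0.26, 464.58], [-0.98, 0.21, 0.06, 285.17], [-0.0, -0.26, 0.96, 378.2], [0.0, 0.0, 0.0, 1.0]] [[349.0, 0.0, 318.0], [0.0, 349.0, 244.0], [0.0, 0.0, 1.0]] -0.05516026277340769
wedge top z 70.9 (array([560.9,  18.6]), array([6.8, 1.8]), 29.9, 12)
tamperA foot top (array([497.1, 288.4]), array([30.9, 39.5]), 8.2, 579)
tamperA handle top (array([501.4, 289.1]), array([22.9, 23. ]), 18.0, 843) 109.18312452998566
B foot top (array([434.7, 202.5]), array([32.9, 39.7]), 71.2, 572)
B handle top (array([433.6, 199.4]), array([23. , 23.2]), 23.8, 719) 109.04637795482051
```

View pics/w9.png

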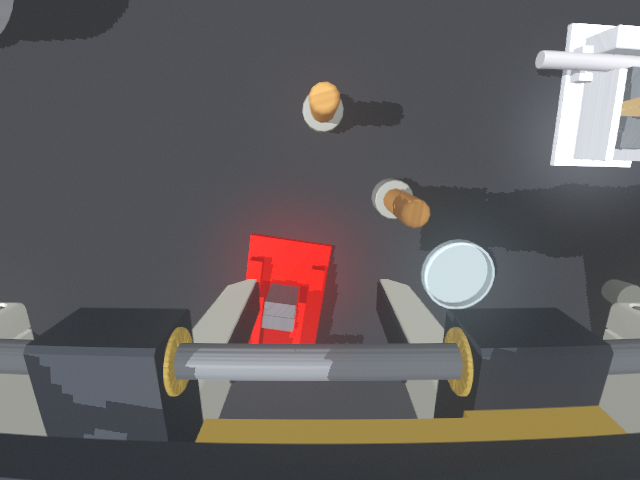

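The tamper stands upright at (323,105) with its top level at z≈110. The other tamper (400,200) is unmoved, and the gripper is clear of everything.

```bash
python3 -c "
from bench import hand_in; print(hand_in())"
```

```text
the job is handed in; nothing more can be done
None
```

The rod should be locked: I drove the wedge down about 22 mm until it stopped, at about 25 N by the wrist readings, stood the tamper upright where it started, and handed in at about 30 s of the 64 s allowed; the handed-in result gave no score.

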